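# Build the sieve stack on the shaker

### The arm

A 6-joint arm with a two-finger parallel gripper is mounted at the origin on a cart in front of the work surface, level with it; the furniture and walls round the work are solid. World frame = base frame: x ahead of the robot, y to its left, z up, the work surface at z = 0. Lengths are in mm, angles in rad, forces in N, time in s.
With the tool pointing down it reaches from about 275 to 1000 mm from the base axis. Payload 8.4 kg.
Tool frame: the origin (TCP) lies on the centre line of the jaws, within the pads' length; the fingertips stand 19 mm ahead of it and the grasp point (between the pads) is the TCP; z points along the fingers, y is the line along which they close (so a half turn about z gives the same grasp; the last joint's range is limited). The gripper opens to 85 mm and grips with 20 to 120 N. Pads are 22 mm wide; open, the fingers measure 114 mm over their backs; the gripper's body (76 mm by 85 mm) begins 54 mm behind the grasp point. The pads swing forward as they close: fully open they stand 13 mm farther back than shut.
Start: joints at [1.136, 0.353, 1.633, -0, 1.155, -0.002], TCP at [262.133, 567.375, 250.281] pointing down, gripper open.
Joint ranges: [-2.63, 2.63], [-0.92, 2.1], [0.06, 2.66], [-1.3, 4.44], [0, 2.69], [-3.02, 3.02]. Speed limits (rad/s): [2.22, 2.22, 2.79, 3.14, 3.14, 3.14].

### API

Orientations are given as a unit quaternion [w, x, y, z].
In Python, from plant import manip gives the robot as it stands.
- The arm moves only by the tool drive_tool, never from a script. Its argument "moves" is a list of rows, each a list of 3 entries, a list of its own where there are three numbers: the opening, from 0 (shut) to 1 (fully open), then the shift along the tool's x, y, z in mm, then the turn about the tool's z in rad. In form: [[gripper, [tx, ty, tz], spin], ...]. A call has 1 to 10 rows; each row is the pose to reach, as a shift and turn from the pose commanded when the call began, along the tool's axes at that moment; what a row does not reach only later rows make up. A row lasts 1/8 s, in which the tool goes at most 62.5 mm and 10.7 degrees, less where a joint would pass 70% of its speed; a pose out of reach is approached as far as the arm can. A call with a gripper value outside its range is refused whole. The fingers move at their own pace and stop on an object; the grip force is fixed at half the most. Time passes only in rows, so rows that repeat a pose let the fingers close. It gives the time, the measured TCP pose, the force, the opening and the grip force at its end, in the units of the state.
- manip.sense(): the state, without advancing time (a new reading comes with each control period).
- manip.snapshot(name): name is "scene" or "top"; returns the picture (480x640x3 uint8, blue, green, red); there is no depth.
- manip.camera_params(name): a dict with "fov_y" (degrees; the focal length in pixels is half the picture's height over the tangent of half this angle, whatever the lens; pixels are square), "cx", "cy" (the principal point, pixels), "k1" (the pictures are not rectified: a ray, as slopes to the right and down, at radius r is drawn at 1 + k1 r^2 times it, then the intrinsics apply), "cam_to_world" (4x4, takes a point from camera to world coordinates). Camera axes: x right, y down, z forward; pixel columns grow to the right and rows downward; lengths in mm; the calibration is good to about 2 mm. A picture is of the moment at which its call begins. camera_params takes no time and is no camera call.
- manip.job_done(): hands the job in; it is judged then, once.
The state is a dict: "time_s": time; "q": joint angles; "joint_vel": joint speeds; "joint_torque": joint torques, N m; "tcp_pos": TCP position; "tool_rot": TCP orientation; "ft_force": force on the tool from outside, world axes, zero at the start; "moment": the same for the moment, N m; "gripper_width": finger opening in mm; "grasp_force": force on a finger pad.
Only numpy, scipy, OpenCV 4.12 (cv2) and the standard library are available. Lean on these libraries where they do the work, as an engineer would, in place of code of your own. Each camera call takes 0.05 s, during which the arm holds its last target. There are 200 camera calls.

### The job

Get the sieve shaker ready for a run: build the stack up from the pan that is clamped on it, first the fine sieve, then the medium sieve, then the coarse sieve, and last the lid, each fully seated in the rim below and upright. Let go of everything at the end, and leave the cube, the battery, the tweezers and the marker where they lie.

Things in the scene. Friction and masses are not known exactly. Their poses are not given: they have to be found in the camera images.
- shaker: fixed sieve shaker: round grey housing 104 mm across, black control panel on its -x side, and a steel receiver pan (66 mm across, 60 mm inside, solid floor) clamped on top. Origin: centre of its underside on the bench; z up. The pan's open rim is 60 mm above the origin, on the same axis; a sieve seated in it has its origin 52 mm above this origin
- fine_sieve: loose test sieve: round steel frame 66 mm across, 40 mm high, wall 3 mm, with close mesh (about 3 mm openings). Lowest 8 mm: tapered foot (45 to 57 mm across) that drops into the 60 mm rim below; the shoulder then rests on that rim, origin 32 mm above the next lower sieve's. Grip across the frame's outside, upper half. 0.15 kg. Origin: centre of underside; z up
- medium_sieve: loose test sieve: round steel frame 66 mm across, 40 mm high, wall 3 mm, with medium mesh (about 8 mm openings). Lowest 8 mm: tapered foot (45 to 57 mm across) that drops into the 60 mm rim below; the shoulder then rests on that rim, origin 32 mm above the next lower sieve's. Grip across the frame's outside, upper half. 0.15 kg. Origin: centre of underside; z up
- coarse_sieve: loose test sieve: round steel frame 66 mm across, 40 mm high, wall 3 mm, with wide mesh (about 17 mm openings). Lowest 8 mm: tapered foot (45 to 57 mm across) that drops into the 60 mm rim below; the shoulder then rests on that rim, origin 32 mm above the next lower sieve's. Grip across the frame's outside, upper half. 0.15 kg. Origin: centre of underside; z up
- lid: loose steel lid 66 mm across with a black upright knob, 22 mm across, in its middle. From below: the same 8 mm tapered foot as the sieves, plate from 8 to 14 mm, knob from 14 to 44 mm. Seated, its plate rests on the rim, its origin 32 mm above that sieve's. Grip the knob. 0.12 kg. Origin: centre of underside; z up
- cube_sample: bystander: grey 40 mm hardened paste cube, loose. Origin: centre of its underside
- battery: bystander: small battery lying down, 15 x 50 x 15 mm, loose, long along its y. Origin: centre of its underside
- tweezers: bystander: steel tweezers lying down, 13 x 128 x 10 mm, loose, long along its y. Origin: centre of its underside
- marker: bystander: white felt marker with a dark cap lying down, 17 x 128 x 18 mm, loose, long along its y. Origin: centre of its underside
Not all that is in view belongs to the job. Leave any blue, brown or yellow look-alike of the coarse_sieve alone.

How it is judged (in metres and radians):
On the way, in this order (a step that is already met when the one before it is completed fails the run):
1. fine sieve nested in the pan (horizontal distance between fine_sieve and shaker below 0.004 m and z of fine_sieve in the frame of shaker between 0.049 and 0.055 m and angle between fine_sieve's own z axis and vertical below 0.06 rad), for 0.2 s.
2. medium sieve nested on the fine one (horizontal distance between medium_sieve and fine_sieve below 0.004 m and z of medium_sieve in the frame of fine_sieve between 0.029 and 0.035 m and angle between medium_sieve's own z axis and vertical below 0.06 rad), for 0.2 s.
3. coarse sieve nested on the medium one (horizontal distance between coarse_sieve and medium_sieve below 0.004 m and z of coarse_sieve in the frame of medium_sieve between 0.029 and 0.035 m and angle between coarse_sieve's own z axis and vertical below 0.06 rad), for 0.2 s.
4. lid seated on the coarse sieve (horizontal distance between lid and coarse_sieve below 0.004 m and z of lid in the frame of coarse_sieve between 0.029 and 0.035 m and angle between lid's own z axis and vertical below 0.06 rad), for 0.2 s.
At the end, for the whole second after the job is handed in: Fine sieve nested in the shaker's pan, medium sieve on it, coarse sieve on that, lid on top: each within 4 mm of the axis of what is below, within 3 mm of its seated height, tilted less than 0.06 rad, at rest (all of step 1 and all of step 2 and all of step 3 and all of step 4 and linear speed of each of fine_sieve, medium_sieve, coarse_sieve, lid below 0.01 m/s and angular speed of each of fine_sieve, medium_sieve, coarse_sieve, lid below 0.1 rad/s); the robot touches nothing.
It fails at once if the cube pushed more than 30 mm from where it lay (distance of cube_sample from where it was at the start of the episode above 0.03 m).
It fails at once if the battery pushed more than 30 mm from where it lay (distance of battery from where it was at the start of the episode above 0.03 m).
It fails at once if the tweezers pushed more than 30 mm from where it lay (distance of tweezers from where it was at the start of the episode above 0.03 m).
It fails at once if the marker pushed more than 30 mm from where it lay (distance of marker from where it was at the start of the episode above 0.03 m).
It also fails if it takes over 120 s, if anything falls off the work surface, if the arm or the gripper's body presses on something with over 40 N, if the wrist force passes 120 N, or if a joint passes its speed limit or range.

## Working session

There is one attempt and no reset: what is moved stays moved. The work goes in short steps, Python scripts to look and compute and a tool call to move; the robot and the scene stay as the last step left them, time stands still between calls to the robot, and variables do not carry over. Pictures are saved under pics/ and viewed, at most 14 in all, crops included, and the job is handed in when it is done.

Besides the shell and the picture viewer there is one more tool, called after "Request:" by a JSON object that holds its "op" and its "data". drive_tool: Moves the arm, as the interface text tells. Its arguments: {"type":"object","properties":{"moves":{"type":"array"}},"required":["moves"]}

```bash
mkdir -p pics; cat > h.py <<'E'
import numpy as np, cv2
from plant import manip
def ray(name,u,v):
    p=manip.camera_params(name); f=240/np.tan(np.radians(p['fov_y'])/2)
    d=np.array([(u-p['cx'])/f,(v-p['cy'])/f]); s=d.copy()
    for _ in range(20): s=d/(1+p['k1']*(s@s))
    T=np.array(p['cam_to_world']); return T[:3,3],T[:3,:3]@np.r_[s,1]
def pt(name,u,v,z):
    o,r=ray(name,u,v); return (o+r*(z-o[2])/r[2]).round(1)
def px(name,P):
    p=manip.camera_params(name); f=240/np.tan(np.radians(p['fov_y'])/2)
    T=np.array(p['cam_to_world']); c=T[:3,:3].T@(np.array(P,float)-T[:3,3]); s=c[:2]/c[2]; s=s*(1+p['k1']*(s@s))
    return (s*f+[p['cx'],p['cy']]).round(1)
E
python3 - <<'E'
from h import *
for n in("scene","top"):
    cv2.imwrite(f"pics/{n}0.png",manip.snapshot(n)); p=manip.camera_params(n); print(n,p['fov_y'],p['k1'],np.array(p['cam_to_world']).round(2).tolist())
s=manip.sense();print(s['tcp_pos'],s['tool_rot'],s['gripper_width'])
E
```

```text
scene 50.00810610981109 -0.08642375184605931 [[0.72, -0.43, 0.54, 20.95], [-0.69, -0.45, 0.56, -548.01], [0.0, -0.78, -0.63, 669.33], [0.0, 0.0, 0.0, 1.0]]
top 57.31580968887779 -0.06447455281901635 [[0.0, -0.99, 0.1, 450.98], [-1.0, -0.0, -0.02, 23.45], [0.02, -0.1, -0.99, 1114.4], [0.0, 0.0, 0.0, 1.0]]
[261.97033309 566.98319094 249.60927298] [-1.43363619e-04  2.14735615e-01  9.76671999e-01 -6.33881310e-04] 85.41240425369514
```

View pics/scene0.png

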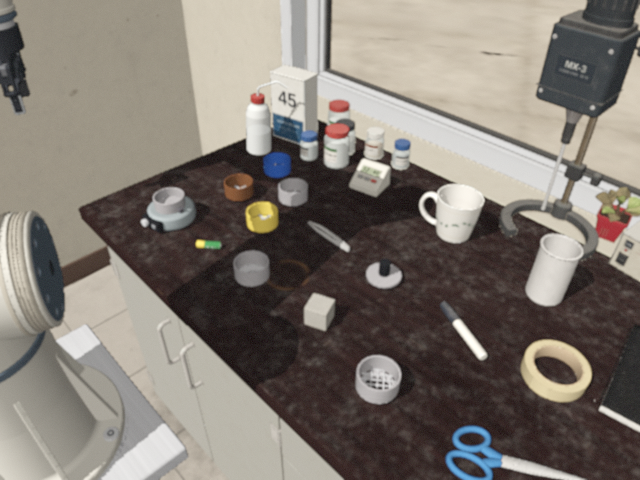

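View pics/top0.png

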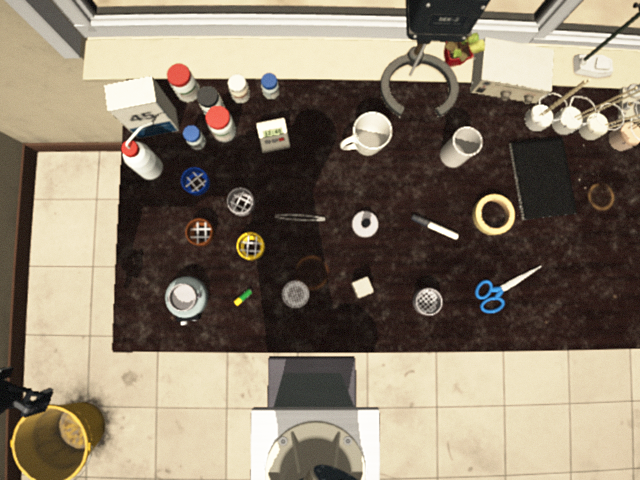

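The top view shows the shaker at (185,297), fine sieve (295,293), medium sieve (427,301), steel coarse sieve (240,201) and lid (365,223). The blue, brown and yellow sieves are decoys. I'll enlarge these for accurate centres.

```bash
python3 - <<'E'
from h import *
im=cv2.imread("pics/top0.png")
C=[(185,297),(295,293),(427,301),(240,201),(365,223)]
t=[]
for x,y in C:
    c=cv2.resize(im[y-24:y+24,x-24:x+24],(264,264),interpolation=cv2.INTER_CUBIC)
    for k in range(0,48,8): c[:3 if k%16 else 8,int(k*5.5)]=(0,255,255); c[int(k*5.5),:8]=(0,255,255)
    t.append(c)
t.append(np.zeros_like(t[0]))
cv2.imwrite("pics/c1.png",np.vstack([np.hstack(t[:3]),np.hstack(t[3:])]))
for (x,y),z in zip(C,[60,40,40,40,14]): print(pt("top",x,y,z))
print(np.array(px("top",[350,100,40]))-px("top",[350,67,40]))
E
```

```text
[428.8 312.8  60. ]
[439.1  51.   40. ]
[ 419.6 -272.5   40. ]
[665.5 189.   40. ]
[ 615.8 -124.8   14. ]
[-13.7  -0.1]
```

View pics/c1.png

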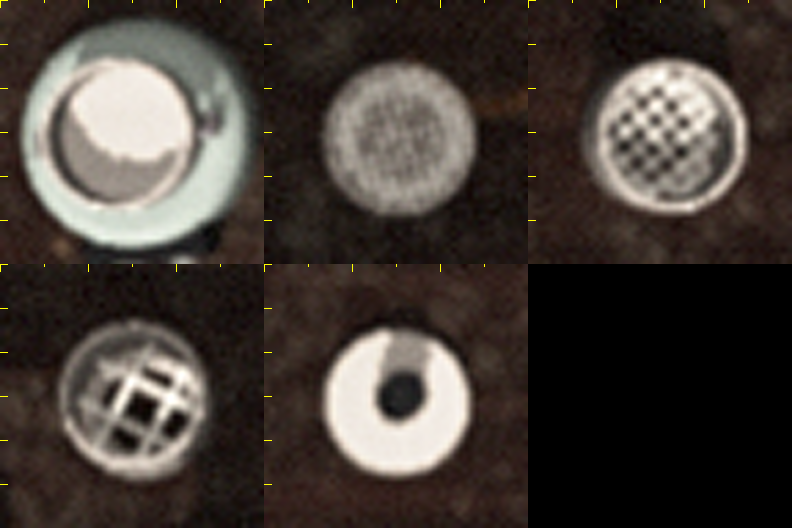

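```bash
cat >> h.py <<'E'
def to(P,yaw):
    "row (shift in tool axes, spin) from current pose to world P with tool y at heading yaw (mod pi)"
    s=manip.sense(); w,x,y,z=s['tool_rot']
    from scipy.spatial.transform import Rotation as R
    M=R.from_quat([x,y,z,w]).as_matrix(); h=np.arctan2(M[1,1],M[0,1])
    sp=-(yaw-h); sp=(sp+np.pi/2)%np.pi-np.pi/2
    print("t=%.2f tcp %s yaw %.3f q6 %.2f w %.1f F %s g %.0f | row %s spin %.3f"%(s['time_s'],np.round(s['tcp_pos'],1),h,s['q'][5],s['gripper_width'],np.round(s['ft_force'],1),s['grasp_force'],(M.T@(np.array(P)-s['tcp_pos'])).round(1),sp))
E
python3 - <<'E'
from h import *
for n,u,v,z in [("shaker",182.6,296.6,60),("fine",295.1,293.8,40),("med",428.8,301.4,40),("coarse",240.2,200.4,40),("lid",364.8,223.7,14)]:
    P=pt("top",u,v,z); print(n,P,px("scene",P))
P=pt("top",295.1,293.8,40)
to([P[0],P[1],110],np.arctan2(P[1],P[0]))
E
```

```text
shaker [429.7 318.6  60. ] [168.7 195.1]
fine [437.2  50.8  40. ] [250.  260.6]
med [ 418.7 -277.    40. ] [377.7 371.1]
coarse [667.1 188.5  40. ] [292.3 185.1]
lid [ 614.  -124.3   14. ] [382.7 272.8]
t=0.10 tcp [262.  567.  249.6] yaw 1.138 q6 -0.00 w 85.4 F [-0.3 -0.  -0.8] g 0 | row [-375.6 -394.9  140.1] spin 1.022
```

Request:
{"op": "drive_tool", "data": {"moves": [[1,[-375,-395,140],1.02],[1,[-375,-395,140],1.02],[1,[-375,-395,140],1.02],[1,[-375,-395,140],1.02],[1,[-375,-395,140],1.02],[1,[-375,-395,140],1.02],[1,[-375,-395,140],1.02],[1,[-375,-395,140],1.02],[1,[-375,-395,140],1.02],[1,[-375,-395,140],1.02]]}}

```text
time_s: 1.35
tcp_pos: [437.1, 48.0, 109.3]
tool_rot: [-0.0, 0.666, 0.746, -0.001]
ft_force: [-0.7, 0.3, -0.2]
gripper_width: 85.7
grasp_force: 0.0
```

```bash
python3 - <<'E'
from h import *
to([437.2,50.8,24],.116)
a=manip.snapshot("scene")
cv2.imwrite("pics/s1.png",cv2.resize(a[150:330,150:390],None,fx=2.5,fy=2.5))
E
```

```text
t=1.35 tcp [437.1  48.  109.3] yaw 0.112 q6 -0.01 w 85.7 F [-0.7  0.3 -0.2] g 0 | row [ 2.8  0.6 85.3] spin -0.004
```

View pics/s1.png

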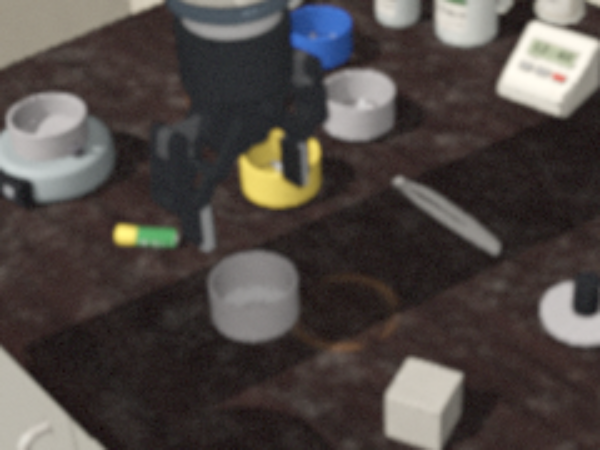

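The gripper hangs above the fine sieve with its fingertips straddling it, at crop (205,245) and (295,180). I'll descend and grip.

Request:
{"op": "drive_tool", "data": {"moves": [[1,[3,0.5,45],0],[1,[3,0.5,85],0],[1,[3,0.5,85],0],[0.7,[3,0.5,85],0],[0.6,[3,0.5,85],0],[0.6,[3,0.5,85],0],[0.6,[3,0.5,85],0],[0.6,[3,0.5,85],0]]}}

```text
time_s: 2.4
tcp_pos: [437.7, 55.2, 27.2]
tool_rot: [0.001, 0.664, 0.748, 0.001]
ft_force: [-3.5, 3.4, 8.9]
gripper_width: 65.7
grasp_force: 66.0
```

Request:
{"op": "drive_tool", "data": {"moves": [[1,[0,0,0],0],[1,[-2.5,0,0],0],[1,[-2.5,0,0],0.4],[1,[-2.5,0,0],1.57],[1,[-2.5,0,0],1.57],[1,[-2.5,0,0],1.57],[1,[-2.5,0,0],1.57],[1,[-2.5,0,0],1.57],[1,[-2.5,0,0],1.57],[1,[-2.5,0,0],1.57]]}}

```text
time_s: 3.65
tcp_pos: [437.7, 51.9, 25.6]
tool_rot: [0.0, 0.996, 0.091, 0.0]
ft_force: [0.1, 0.2, -0.2]
gripper_width: 85.3
grasp_force: 0.0
```

Request:
{"op": "drive_tool", "data": {"moves": [[1,[0,0,0],0.09],[1,[0,0,0],0.09],[0.6,[0,0,0],0.09],[0.6,[0,0,0],0.09],[0.6,[0,0,0],0.09],[0.6,[0,0,0],0.09],[0.6,[0,0,0],0.09]]}}

```text
time_s: 4.53
tcp_pos: [437.4, 52.0, 25.7]
tool_rot: [0.0, 0.999, 0.05, 0.0]
ft_force: [-1.5, -1.0, 8.7]
gripper_width: 63.1
grasp_force: 65.2
```

```bash
python3 - <<'E'
from h import *
to([429.7,318.6,150],0.116)
E
```

```text
t=4.53 tcp [437.4  52.   25.7] yaw -1.470 q6 1.59 w 63.1 F [-1.5 -1.   8.7] g 65 | row [  19.  -266.  -124.3] spin 1.555
```

```bash
python3 - <<'E'
from h import *
to([429.7,318.6,150],0.116)
a=manip.snapshot("scene")
to([429.7,318.6,150],0.116)
b=manip.snapshot("top")
A=cv2.resize(a[170:320,170:330],None,fx=2.5,fy=2.5);B=cv2.resize(b[218:368,215:375],None,fx=2.5,fy=2.5)
cv2.imwrite("pics/s2.png",np.hstack([A,B]))
E
```

```text
t=4.53 tcp [437.4  52.   25.7] yaw -1.470 q6 1.59 w 63.1 F [-1.5 -1.   8.7] g 65 | row [  19.  -266.  -124.3] spin 1.555
t=4.58 tcp [437.5  52.   25.7] yaw -1.470 q6 1.59 w 63.6 F [-1.2 -0.8  8.9] g 65 | row [  19.  -266.1 -124.3] spin 1.555
```

View pics/s2.png

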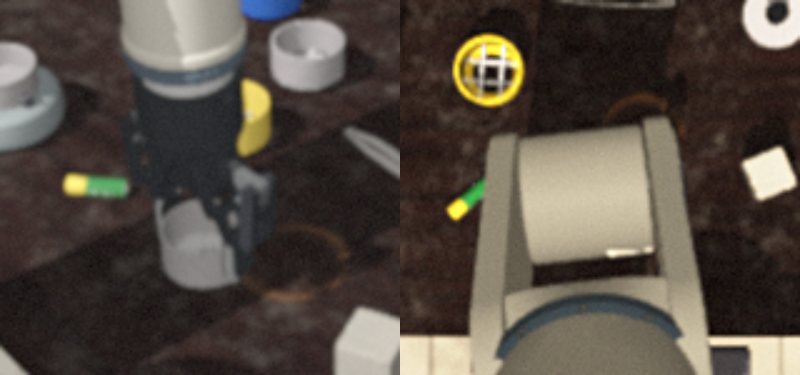

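Request:
{"op": "drive_tool", "data": {"moves": [[0.6,[0,0,-60],0],[0.6,[0,0,-124],0],[0.6,[10,-130,-124],0],[0.6,[19,-266,-124],0],[0.6,[19,-266,-124],0],[0.6,[19,-266,-124],0],[0.6,[19,-266,-124],0],[0.6,[19,-266,-124],0],[0.6,[19,-266,-124],0]]}}

```text
time_s: 5.75
tcp_pos: [429.6, 317.2, 148.9]
tool_rot: [0.001, 0.999, 0.049, -0.001]
ft_force: [-0.6, -0.7, -1.3]
gripper_width: 63.5
grasp_force: 67.9
```

```bash
python3 - <<'E'
from h import *
to([429.7,318.6,90],0.116)
a=manip.snapshot("scene")
to([429.7,318.6,90],0.116)
A=cv2.resize(a[70:270,60:310],None,fx=3,fy=3,interpolation=cv2.INTER_CUBIC)
cv2.imwrite("pics/s3.png",A)
E
```

```text
t=5.75 tcp [429.6 317.2 148.9] yaw -1.472 q6 2.11 w 63.5 F [-0.6 -0.7 -1.3] g 68 | row [ 0.3 -1.5 58.9] spin 1.553
t=5.80 tcp [429.8 317.1 149. ] yaw -1.473 q6 2.11 w 63.3 F [-0.3 -0.6 -1.8] g 68 | row [ 0.1 -1.6 59. ] spin 1.553
```

View pics/s3.png

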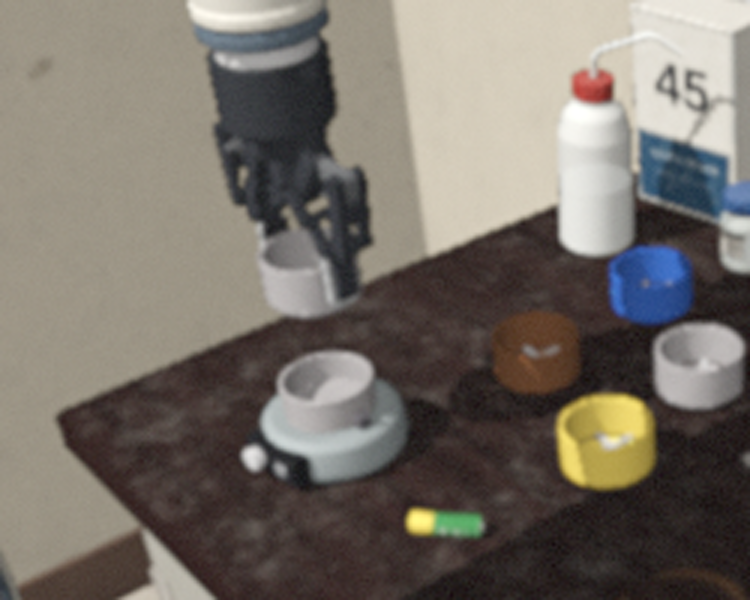

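The fine sieve is held upright above the pan. The pan rim centre at crop (327,379) is full-image (169,196), matching the projection, so I'll lower it.

Request:
{"op": "drive_tool", "data": {"moves": [[0.6,[0,0,30],0],[0.6,[0,0,55],0],[0.6,[0,0,60],0],[0.6,[0,0,64],0],[0.6,[0,0,67],0],[0.6,[0,0,70],0],[0.6,[0,0,72],0],[0.6,[0,0,72],0],[0.6,[0,0,72],0]]}}

```text
time_s: 6.92
tcp_pos: [429.3, 319.6, 79.4]
tool_rot: [-0.001, 0.999, 0.049, -0.0]
ft_force: [-12.4, 1.1, 22.1]
gripper_width: 63.0
grasp_force: 71.2
```

Request:
{"op": "drive_tool", "data": {"moves": [[0.6,[-1.5,0,0],0],[0.6,[-1.5,0,1],0],[0.6,[-1.5,0,1],0],[0.6,[-1.5,0,1],0]]}}

```text
time_s: 7.42
tcp_pos: [428.4, 319.8, 78.4]
tool_rot: [-0.001, 0.999, 0.049, 0.0]
ft_force: [-10.3, 2.4, 18.6]
gripper_width: 63.4
grasp_force: 70.8
```

Request:
{"op": "drive_tool", "data": {"moves": [[0.6,[-1.5,0,0],0],[0.6,[-1.5,0,0],0],[0.6,[-1.5,0,0],0],[0.6,[-1.5,0,0],0]]}}

```text
time_s: 7.92
tcp_pos: [427.6, 319.8, 77.9]
tool_rot: [-0.001, 0.999, 0.049, 0.001]
ft_force: [-4.6, 4.1, 9.5]
gripper_width: 63.5
grasp_force: 69.2
```

Request:
{"op": "drive_tool", "data": {"moves": [[0.6,[-2,0,0.5],0],[0.6,[-2,0,0.5],0],[1,[-2,0,0],0],[1,[-2,0,0],0],[1,[-2,0,0],0],[1,[-2,0,0],0],[1,[-2,0,-60],0],[1,[-2,0,-90],0],[1,[-2,0,-90],0]]}}

```text
time_s: 9.05
tcp_pos: [426.3, 319.1, 168.6]
tool_rot: [-0.001, 0.999, 0.049, 0.002]
ft_force: [0.2, 0.9, -0.4]
gripper_width: 85.2
grasp_force: 0.0
```

```bash
python3 - <<'E'
from h import *
to([418.7,-277,110],0.6)
a=manip.snapshot("scene")
A=cv2.resize(a[150:270,110:310],None,fx=4,fy=4,interpolation=cv2.INTER_CUBIC)
cv2.imwrite("pics/s4.png",A)
for x,y in((427,319),(427,322),(430,319)):print([px("scene",[x,y,z]) for z in (60,92)])
E
```

```text
t=9.05 tcp [426.3 319.1 168.6] yaw -1.472 q6 2.11 w 85.2 F [ 0.2  0.9 -0.4] g 0 | row [-66.6 592.6  56.9] spin 1.070
[array([167.5, 195.5]), array([164.9, 182.8])]
[array([166.7, 194.9]), array([164.2, 182.2])]
[array([168.7, 194.9]), array([166.2, 182.2])]
```

View pics/s4.png

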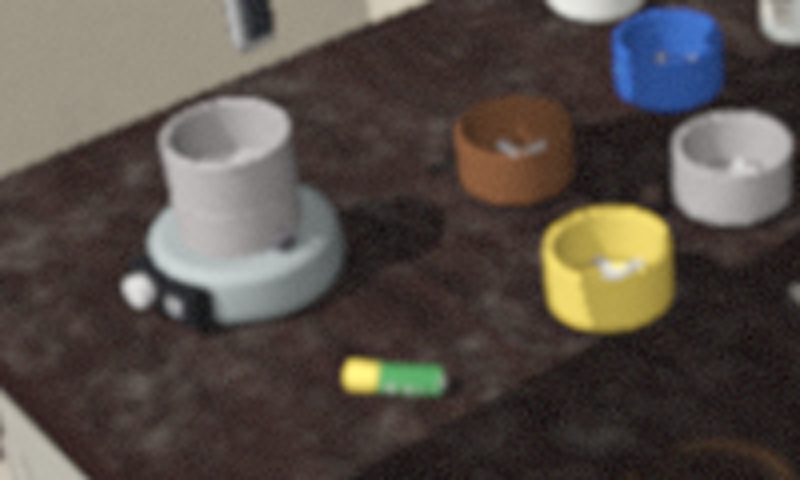

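The fine sieve is seated flush: its rim centre is at (166.4,182.8), against a predicted (165–166,182.5). Next is the medium sieve.

Request:
{"op": "drive_tool", "data": {"moves": [[1,[-8,60,0],0],[1,[-66,593,0],0],[1,[-66,593,0],0],[1,[-66,593,0],0],[1,[-66,593,0],0],[1,[-66,593,0],0],[1,[-66,593,57],0],[1,[-66,593,57],0],[1,[-66,593,57],0],[1,[-66,593,57],0]]}}

```text
time_s: 10.35
tcp_pos: [416.4, -280.3, 107.0]
tool_rot: [-0.001, 0.999, 0.049, -0.001]
ft_force: [1.4, -0.3, -0.5]
gripper_width: 85.3
grasp_force: 0.0
```

Request:
{"op": "drive_tool", "data": {"moves": [[1,[0,0,0],0],[1,[0,0,0],0],[1,[0,0,0],0]]}}

```text
time_s: 10.72
tcp_pos: [417.6, -277.2, 109.0]
tool_rot: [-0.0, 0.999, 0.05, -0.0]
ft_force: [0.2, 0.9, 0.3]
gripper_width: 85.5
grasp_force: 0.0
```

```bash
python3 - <<'E'
from h import *
to([418.7,-277,25.5],-1.47)
E
```

```text
t=10.72 tcp [ 417.6 -277.2  109. ] yaw -1.471 q6 0.88 w 85.5 F [0.2 0.9 0.3] g 0 | row [ 1.2 -0.1 83.5] spin -0.001
```

Request:
{"op": "drive_tool", "data": {"moves": [[1,[1,0,45],0],[1,[1,0,83],0],[1,[1,0,83],0],[0.6,[1,0,83],0],[0.6,[1,0,83],0],[0.6,[1,0,83],0],[0.6,[1,0,83],0],[0.6,[1,0,83],0]]}}

```text
time_s: 11.72
tcp_pos: [419.7, -278.5, 28.3]
tool_rot: [0.001, 0.999, 0.049, 0.001]
ft_force: [-1.5, 2.6, 7.0]
gripper_width: 65.1
grasp_force: 66.1
```

Request:
{"op": "drive_tool", "data": {"moves": [[1,[0,0,0],0],[1,[0,0,0],0],[1,[0,0,0],-0.4],[1,[0,0,0],-1.57],[1,[0,0,0],-1.57],[1,[0,0,0],-1.57],[1,[0,0,0],-1.57],[1,[0,0,0],-1.57],[1,[0,0,0],-1.57],[1,[0,0,0],-1.57]]}}

```text
time_s: 12.98
tcp_pos: [419.0, -278.5, 26.5]
tool_rot: [0.0, 0.695, 0.719, 0.0]
ft_force: [-0.3, 0.3, 0.0]
gripper_width: 85.6
grasp_force: 0.0
```

Request:
{"op": "drive_tool", "data": {"moves": [[1,[0,0,0],-0.09],[1,[0,0,0],-0.09],[0.6,[0,0,0],-0.09],[0.6,[0,0,0],-0.09],[0.6,[0,0,0],-0.09],[0.6,[0,0,0],-0.09],[0.6,[0,0,0],-0.09],[0.6,[0,0,-40],-0.09],[0.6,[0,0,-40],-0.09],[0.6,[0,0,-40],-0.09]]}}

```text
time_s: 14.22
tcp_pos: [418.6, -278.2, 66.0]
tool_rot: [-0.0, 0.664, 0.747, -0.0]
ft_force: [0.5, -0.1, -1.2]
gripper_width: 63.9
grasp_force: 67.6
```

```bash
python3 - <<'E'
from h import *
to([427,319.4,180],0.1)
a=manip.snapshot("scene")
A=cv2.resize(a[240:440,270:470],None,fx=3,fy=3,interpolation=cv2.INTER_CUBIC)
cv2.imwrite("pics/s5.png",A)
E
```

```text
t=14.22 tcp [ 418.6 -278.2   66. ] yaw 0.117 q6 -0.71 w 63.9 F [ 0.5 -0.1 -1.2] g 68 | row [ 592.6   78.3 -114. ] spin 0.017
```

View pics/s5.png

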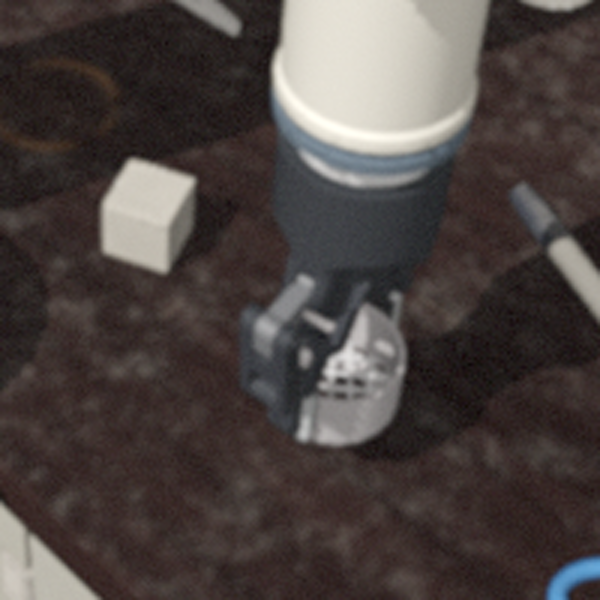

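Request:
{"op": "drive_tool", "data": {"moves": [[0.6,[0,0,-60],0],[0.6,[50,7,-114],0],[0.6,[593,78,-114],0],[0.6,[593,78,-114],0],[0.6,[593,78,-114],0],[0.6,[593,78,-114],0],[0.6,[593,78,-114],0],[0.6,[593,78,-114],0],[0.6,[593,78,-114],0],[0.6,[593,78,-114],0]]}}

```text
time_s: 15.52
tcp_pos: [425.0, 266.1, 178.4]
tool_rot: [-0.0, 0.664, 0.748, -0.001]
ft_force: [0.8, -0.2, -1.0]
gripper_width: 63.4
grasp_force: 67.7
```

Request:
{"op": "drive_tool", "data": {"moves": [[0.6,[0,0,0],0],[0.6,[0,0,0],0],[0.6,[0,0,0],0],[0.6,[0,0,0],0],[0.6,[0,0,0],0]]}}

```text
time_s: 16.15
tcp_pos: [426.0, 263.5, 179.5]
tool_rot: [0.0, 0.665, 0.747, 0.0]
ft_force: [-1.1, 0.2, -1.8]
gripper_width: 63.4
grasp_force: 67.6
```

```bash
python3 - <<'E'
from h import *
to([427,319.4,111],0.1)
a=manip.snapshot("scene")
A=cv2.resize(a[70:250,90:270],None,fx=3.3,fy=3.3,interpolation=cv2.INTER_CUBIC)
cv2.imwrite("pics/s6.png",A)
E
```

```text
t=16.15 tcp [426.  263.5 179.5] yaw 0.117 q6 0.43 w 63.4 F [-1.1  0.2 -1.8] g 68 | row [55.4  7.5 68.5] spin 0.017
```

View pics/s6.png

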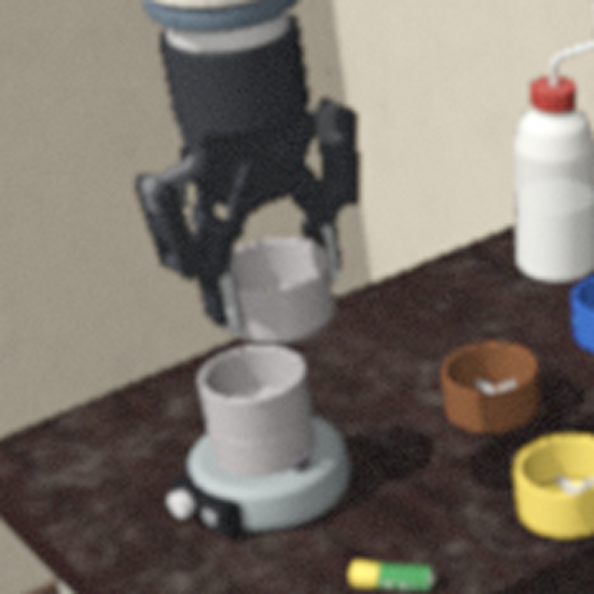

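The medium sieve is held upright above the stack, with 55 mm still to go.

Request:
{"op": "drive_tool", "data": {"moves": [[0.6,[30,4,0],0],[0.6,[55.5,7.5,0],0],[0.6,[55.5,7.5,10],0],[0.6,[55.5,7.5,35],0],[0.6,[55.5,7.5,50],0],[0.6,[55.5,7.5,55],0],[0.6,[55.5,7.5,60],0],[0.6,[55.5,7.5,64],0],[0.6,[55.5,7.5,67],0],[0.6,[55.5,7.5,67],0]]}}

```text
time_s: 17.45
tcp_pos: [426.7, 320.2, 112.4]
tool_rot: [0.0, 0.664, 0.748, 0.0]
ft_force: [-0.3, -0.0, -0.9]
gripper_width: 63.7
grasp_force: 67.7
```

Request:
{"op": "drive_tool", "data": {"moves": [[0.6,[0,0,1],0],[0.6,[0,0,1],0],[0.6,[0,0,1],0]]}}

```text
time_s: 17.82
tcp_pos: [426.8, 320.3, 111.5]
tool_rot: [0.0, 0.664, 0.748, 0.0]
ft_force: [-0.0, 0.3, -1.4]
gripper_width: 63.6
grasp_force: 67.7
```

No contact yet, so it's aligned. I'll continue down.

Request:
{"op": "drive_tool", "data": {"moves": [[0.6,[0,0,1],0],[0.6,[0,0,2],0],[0.6,[0,0,2],0],[0.6,[0,0,2],0]]}}

```text
time_s: 18.32
tcp_pos: [426.9, 320.4, 110.8]
tool_rot: [0.0, 0.664, 0.748, 0.0]
ft_force: [-4.0, -2.0, 15.8]
gripper_width: 63.7
grasp_force: 69.6
```

Request:
{"op": "drive_tool", "data": {"moves": [[0.6,[0,0,0],0],[1,[0,0,-0.5],0],[1,[0,0,-0.5],0],[1,[0,0,-0.5],0],[1,[0,0,-0.5],0],[1,[0,0,-40],0],[1,[0,0,-80],0],[1,[0,0,-80],0],[1,[0,0,-80],0]]}}

```text
time_s: 19.45
tcp_pos: [426.4, 320.0, 188.9]
tool_rot: [-0.0, 0.664, 0.748, -0.0]
ft_force: [-0.6, 0.5, 0.2]
gripper_width: 85.3
grasp_force: 0.0
```

```bash
python3 - <<'E'
from h import *
to([667.1,188.5,110],0.1)
a=manip.snapshot("scene")
A=cv2.resize(a[130:270,110:310],None,fx=4,fy=4,interpolation=cv2.INTER_CUBIC)
cv2.imwrite("pics/s7.png",A)
print(px("scene",[427,319.8,124]),px("scene",[667.1,188.5,40]))
E
```

```text
t=19.45 tcp [426.4 320.  188.9] yaw 0.118 q6 0.52 w 85.3 F [-0.6  0.5  0.2] g 0 | row [-158.9  223.6   78.9] spin 0.018
[162.1 169.4] [292.3 185.1]
```

View pics/s7.png

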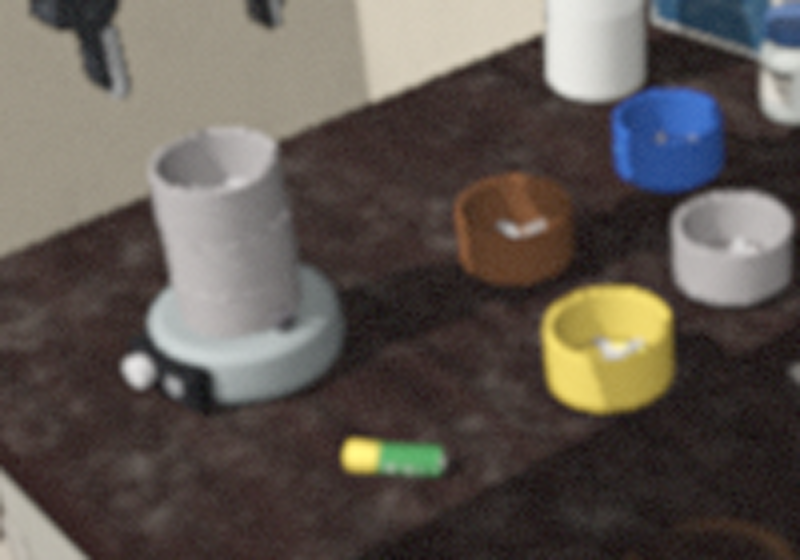

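The medium sieve is seated, with its rim centre at about (163.7,169). The coarse sieve's rim centre at (293,185.3) agrees with my measurement.

Request:
{"op": "drive_tool", "data": {"moves": [[1,[-159,223.5,0],0],[1,[-159,223.5,0],0],[1,[-159,223.5,0],0],[1,[-159,223.5,0],0],[1,[-159,223.5,60],0],[1,[-159,223.5,79],0],[1,[-159,223.5,79],0],[1,[-159,223.5,79],0],[1,[-159,223.5,79],0]]}}

```text
time_s: 20.62
tcp_pos: [667.8, 189.7, 112.6]
tool_rot: [0.001, 0.664, 0.748, 0.001]
ft_force: [0.5, 0.3, -0.0]
gripper_width: 85.2
grasp_force: 0.0
```

```bash
python3 - <<'E'
from h import *
to([667.1,188.5,25.5],0.117)
E
```

```text
t=20.62 tcp [667.8 189.7 112.6] yaw 0.119 q6 0.16 w 85.2 F [ 0.5  0.3 -0. ] g 0 | row [-1.1 -1.1 87.1] spin 0.002
```

Request:
{"op": "drive_tool", "data": {"moves": [[1,[-1,-0.5,45],0],[1,[-1,-0.5,85],0],[1,[-1,-0.5,85],0],[0.6,[-1,-0.5,85],0],[0.6,[-1,-0.5,85],0],[0.6,[-1,-0.5,85],0],[0.6,[-1,-0.5,85],0],[0.6,[-1,-0.5,85],0]]}}

```text
time_s: 21.62
tcp_pos: [668.8, 188.2, 28.4]
tool_rot: [0.001, 0.664, 0.748, 0.002]
ft_force: [-0.2, 1.5, 7.6]
gripper_width: 63.4
grasp_force: 67.1
```

Request:
{"op": "drive_tool", "data": {"moves": [[1,[0,0,0],0],[1,[0,0,0],0],[1,[0,0,0],0.4],[1,[0,0,0],1.57],[1,[0,0,0],1.57],[1,[0,0,0],1.57],[1,[0,0,0],1.57],[1,[0,0,0],1.57],[1,[0,0,0],1.57],[1,[0,0,0],1.57]]}}

```text
time_s: 22.88
tcp_pos: [667.0, 187.5, 25.5]
tool_rot: [0.0, 0.996, 0.091, -0.0]
ft_force: [0.2, -0.2, -0.5]
gripper_width: 85.8
grasp_force: 0.0
```

Request:
{"op": "drive_tool", "data": {"moves": [[1,[0,0,0],0.09],[1,[0,0,0],0.09],[0.6,[0,0,0],0.09],[0.6,[0,0,0],0.09],[0.6,[0,0,0],0.09],[0.6,[0,0,0],0.09],[0.6,[0,0,0],0.09]]}}

```text
time_s: 23.75
tcp_pos: [667.2, 187.7, 26.2]
tool_rot: [-0.0, 0.999, 0.05, 0.0]
ft_force: [-1.0, -0.7, 5.5]
gripper_width: 65.3
grasp_force: 66.3
```

Request:
{"op": "drive_tool", "data": {"moves": [[0.6,[0,0,-60],0],[0.6,[0,0,-120],0],[0.6,[0,0,-180],0],[0.6,[0,0,-190],0],[0.6,[0,0,-190],0],[0.6,[0,0,-190],0]]}}

```text
time_s: 24.5
tcp_pos: [665.7, 187.3, 213.0]
tool_rot: [0.0, 0.999, 0.05, -0.002]
ft_force: [0.6, 0.0, -1.3]
gripper_width: 65.1
grasp_force: 67.8
```

```bash
python3 - <<'E'
from h import *
to([427,319.8,212],0.1)
a=manip.snapshot("scene")
A=cv2.resize(a[60:260,190:390],None,fx=3,fy=3,interpolation=cv2.INTER_CUBIC)
cv2.imwrite("pics/s8.png",A)
E
```

```text
t=24.50 tcp [665.7 187.3 213. ] yaw -1.472 q6 1.74 w 65.1 F [ 0.6  0.  -1.3] g 68 | row [-224.4 -155.5    1.7] spin 1.570
```

View pics/s8.png

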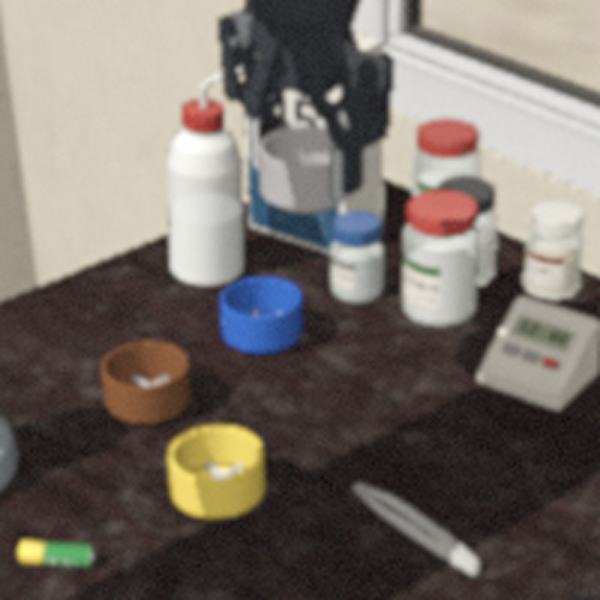

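The coarse sieve is held upright and its old spot is empty. I'll carry it to the stack.

Request:
{"op": "drive_tool", "data": {"moves": [[0.6,[-224,-156,0],0],[0.6,[-224,-156,0],0],[0.6,[-224,-156,0],0],[0.6,[-224,-156,0],0],[0.6,[-224,-156,0],0],[0.6,[-224,-156,0],0],[0.6,[-224,-156,0],0],[0.6,[-224,-156,0],0],[0.6,[-224,-156,0],0]]}}

```text
time_s: 25.68
tcp_pos: [429.4, 320.2, 215.2]
tool_rot: [0.0, 0.999, 0.049, -0.0]
ft_force: [0.1, 0.4, -1.6]
gripper_width: 65.1
grasp_force: 67.9
```

```bash
python3 - <<'E'
from h import *
to([427,319.8,143],0.1)
E
```

```text
t=25.68 tcp [429.4 320.2 215.2] yaw -1.473 q6 2.11 w 65.1 F [ 0.1  0.4 -1.6] g 68 | row [-2.4  0.2 72.2] spin 1.568
```

Request:
{"op": "drive_tool", "data": {"moves": [[0.6,[-2.5,0,20],0],[0.6,[-2.5,0,45],0],[0.6,[-2.5,0,57],0],[0.6,[-2.5,0,62],0],[0.6,[-2.5,0,66],0],[0.6,[-2.5,0,69],0],[0.6,[-2.5,0,71],0],[0.6,[-2.5,0,71],0],[0.6,[-2.5,0,71],0]]}}

```text
time_s: 26.8
tcp_pos: [426.3, 320.6, 144.7]
tool_rot: [-0.0, 0.999, 0.049, 0.0]
ft_force: [-0.2, 0.3, -1.7]
gripper_width: 65.2
grasp_force: 67.8
```

Request:
{"op": "drive_tool", "data": {"moves": [[0.6,[0,0,1],0],[0.6,[0,0,2],0],[0.6,[0,0,3],0],[0.6,[0,0,3],0],[0.6,[0,0,3],0]]}}

```text
time_s: 27.42
tcp_pos: [426.3, 320.5, 142.1]
tool_rot: [-0.0, 0.999, 0.049, 0.0]
ft_force: [-1.8, -2.3, 6.6]
gripper_width: 65.0
grasp_force: 68.8
```

Request:
{"op": "drive_tool", "data": {"moves": [[0.6,[0,0,0.7],0],[0.6,[0,0,0.7],0],[1,[0,0,0],0],[1,[0,0,0],0],[1,[0,0,0],0],[1,[0,0,0],0],[1,[0,0,-40],0],[1,[0,0,-80],0],[1,[0,0,-80],0],[1,[0,0,-80],0]]}}

```text
time_s: 28.68
tcp_pos: [425.9, 320.3, 220.9]
tool_rot: [0.0, 0.999, 0.049, -0.0]
ft_force: [0.7, -0.3, -0.8]
gripper_width: 85.6
grasp_force: 0.0
```

```bash
python3 - <<'E'
from h import *
to([614,-124.3,120],0.1)
a=manip.snapshot("scene")
A=cv2.resize(a[110:260,110:260],None,fx=3,fy=3,interpolation=cv2.INTER_CUBIC)
B=cv2.resize(a[225:325,330:430],(450,450),interpolation=cv2.INTER_CUBIC)
cv2.imwrite("pics/s9.png",np.hstack([A,B[:, :340]]))
print(px("scene",[427,320,156]),px("scene",[614,-124.3,44]))
E
```

```text
t=28.68 tcp [425.9 320.3 220.9] yaw -1.472 q6 2.11 w 85.6 F [ 0.7 -0.3 -0.8] g 0 | row [143.4 460.9 100.9] spin 1.570
[159.3 155.8] [384.2 260.8]
```

View pics/s9.png

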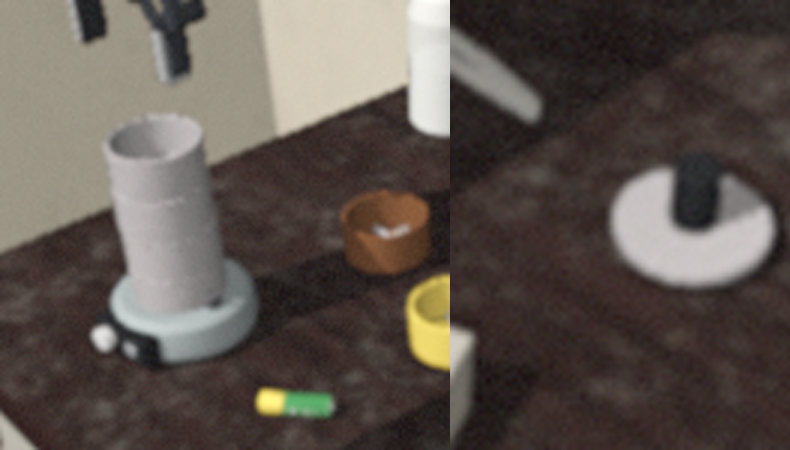

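The coarse sieve is seated, with its rim centre at (161.7,156). The knob top at (384.4,261) matches the projection, so on to the lid.

Request:
{"op": "drive_tool", "data": {"moves": [[1,[143,461,0],0],[1,[143,461,0],0],[1,[143,461,0],0],[1,[143,461,0],0],[1,[143,461,0],0],[1,[143,461,0],0],[1,[143,461,100],0],[1,[143,461,100],0],[1,[143,461,100],0],[1,[143,461,100],0]]}}

```text
time_s: 29.98
tcp_pos: [612.8, -124.4, 119.5]
tool_rot: [-0.001, 0.999, 0.049, -0.002]
ft_force: [-1.1, 0.0, -0.3]
gripper_width: 85.2
grasp_force: 0.0
```

Request:
{"op": "drive_tool", "data": {"moves": [[1,[0,0,0],0],[1,[0,0,0],0],[1,[0,0,0],0]]}}

```text
time_s: 30.35
tcp_pos: [614.4, -123.4, 122.6]
tool_rot: [0.0, 0.999, 0.05, 0.001]
ft_force: [0.3, -0.2, -0.7]
gripper_width: 85.3
grasp_force: 0.0
```

```bash
python3 - <<'E'
from h import *
to([614,-124.3,38],0.1)
E
```

```text
t=30.35 tcp [ 614.4 -123.4  122.6] yaw -1.471 q6 1.27 w 85.3 F [ 0.3 -0.2 -0.7] g 0 | row [-0.6  0.9 84.6] spin 1.571
```

Request:
{"op": "drive_tool", "data": {"moves": [[1,[-0.5,0.5,45],0],[0.5,[-0.5,0.5,83],0],[0.5,[-0.5,0.5,83],0],[0.1,[-0.5,0.5,83],0],[0.1,[-0.5,0.5,83],0],[0.1,[-0.5,0.5,83],0],[0.1,[-0.5,0.5,83],0],[0.1,[-0.5,0.5,83],0],[0.1,[-0.5,0.5,83],0],[0.1,[-0.5,0.5,83],0]]}}

```text
time_s: 31.6
tcp_pos: [615.0, -124.9, 40.6]
tool_rot: [0.0, 0.999, 0.049, 0.002]
ft_force: [0.1, 1.4, 8.0]
gripper_width: 19.7
grasp_force: 58.9
```

Request:
{"op": "drive_tool", "data": {"moves": [[0.6,[0,0,0],0],[0.6,[0,0,0],0],[0.6,[0,0,0],-0.4],[0.6,[0,0,0],-1.57],[0.6,[0,0,0],-1.57],[0.6,[0,0,0],-1.57],[0.6,[0,0,0],-1.57],[0.6,[0,0,0],-1.57],[0.6,[0,0,0],-1.57],[0.6,[0,0,0],-1.57]]}}

```text
time_s: 32.85
tcp_pos: [613.5, -124.7, 38.4]
tool_rot: [-0.0, 0.695, 0.719, -0.0]
ft_force: [0.6, 0.2, -0.1]
gripper_width: 51.0
grasp_force: 0.0
```

Request:
{"op": "drive_tool", "data": {"moves": [[0.6,[0,0,0],-0.09],[0.6,[0,0,0],-0.09],[0.1,[0,0,0],-0.09],[0.1,[0,0,0],-0.09],[0.1,[0,0,0],-0.09],[0.1,[0,0,0],-0.09],[0.1,[0,0,0],-0.09],[0.1,[0,0,0],-0.09]]}}

```text
time_s: 33.85
tcp_pos: [613.7, -124.7, 38.7]
tool_rot: [0.0, 0.664, 0.748, 0.0]
ft_force: [-1.4, -0.0, 5.0]
gripper_width: 20.3
grasp_force: 58.8
```

Request:
{"op": "drive_tool", "data": {"moves": [[0.1,[0,0,-60],0],[0.1,[0,0,-120],0],[0.1,[0,0,-180],0],[0.1,[0,0,-200],0],[0.1,[0,0,-200],0],[0.1,[0,0,-200],0],[0.1,[0,0,-200],0]]}}

```text
time_s: 34.72
tcp_pos: [612.6, -124.5, 236.4]
tool_rot: [-0.001, 0.664, 0.748, -0.001]
ft_force: [-1.0, -0.6, -1.4]
gripper_width: 19.9
grasp_force: 58.9
```

```bash
python3 - <<'E'
from h import *
to([427,320.2,240],0.1)
a=manip.snapshot("scene")
A=cv2.resize(a[80:280,280:480],None,fx=3,fy=3,interpolation=cv2.INTER_CUBIC)
cv2.imwrite("pics/s10.png",A)
E
```

```text
t=34.73 tcp [ 612.6 -124.5  236.4] yaw 0.118 q6 -0.32 w 19.9 F [-1.  -0.6 -1.4] g 59 | row [ 463.5 -132.    -2.7] spin 0.018
```

View pics/s10.png

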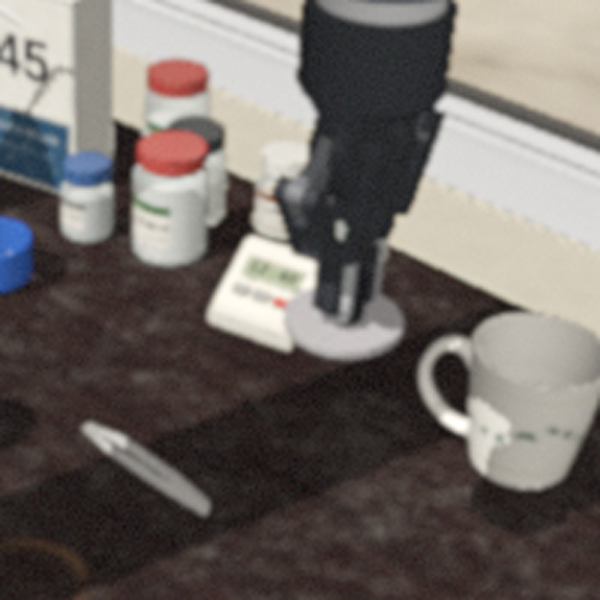

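The lid is held level by the knob. I'll carry it to the stack.

Request:
{"op": "drive_tool", "data": {"moves": [[0.1,[463,-132,0],0],[0.1,[463,-132,0],0],[0.1,[463,-132,0],0],[0.1,[463,-132,0],0],[0.1,[463,-132,0],0],[0.1,[463,-132,0],0],[0.1,[463,-132,0],0],[0.1,[463,-132,0],0],[0.1,[463,-132,0],0],[0.1,[463,-132,0],0]]}}

```text
time_s: 36.02
tcp_pos: [427.7, 319.1, 237.7]
tool_rot: [0.0, 0.664, 0.748, -0.001]
ft_force: [-0.2, -0.4, -1.1]
gripper_width: 20.2
grasp_force: 59.1
```

Request:
{"op": "drive_tool", "data": {"moves": [[0.1,[0,0,0],0],[0.1,[0,0,0],0],[0.1,[0,0,0],0],[0.1,[0,0,0],0]]}}

```text
time_s: 36.52
tcp_pos: [428.1, 319.2, 238.5]
tool_rot: [0.0, 0.664, 0.747, 0.0]
ft_force: [-0.2, -0.1, -0.5]
gripper_width: 20.2
grasp_force: 59.1
```

```bash
python3 - <<'E'
from h import *
to([426.6,320.3,187],0.1)
E
```

```text
t=36.52 tcp [428.1 319.2 238.5] yaw 0.117 q6 0.52 w 20.2 F [-0.2 -0.1 -0.5] g 59 | row [ 1.2 -1.4 51.5] spin 0.017
```

Request:
{"op": "drive_tool", "data": {"moves": [[0.1,[1,-1.4,20],0],[0.1,[1,-1.4,35],0],[0.1,[1,-1.4,41],0],[0.1,[1,-1.4,45],0],[0.1,[1,-1.4,48],0],[0.1,[1,-1.4,50],0],[0.1,[1,-1.4,51],0],[0.1,[1,-1.4,51],0],[0.1,[1,-1.4,51],0]]}}

```text
time_s: 37.65
tcp_pos: [426.5, 320.4, 187.6]
tool_rot: [0.0, 0.664, 0.748, 0.0]
ft_force: [-0.3, -0.8, -1.0]
gripper_width: 19.7
grasp_force: 59.1
```

Request:
{"op": "drive_tool", "data": {"moves": [[0.1,[0,0,1],0],[0.1,[0,0,1.5],0],[0.1,[0,0,1.5],0],[0.1,[0,0,1.5],0]]}}

```text
time_s: 38.15
tcp_pos: [426.6, 320.5, 186.5]
tool_rot: [0.0, 0.664, 0.748, 0.0]
ft_force: [-0.7, -1.6, 5.1]
gripper_width: 20.0
grasp_force: 59.7
```

Contact at the expected seat height. I'll release and rise.

Request:
{"op": "drive_tool", "data": {"moves": [[0.1,[0,0,0.5],0],[0.1,[0,0,0.5],0],[0.6,[0,0,0],0],[0.6,[0,0,0],0],[0.6,[0,0,0],0],[0.6,[0,0,-10],0],[0.6,[0,0,-60],0],[0.6,[0,0,-100],0],[0.6,[0,0,-100],0],[0.6,[0,0,-100],0]]}}

```text
time_s: 39.4
tcp_pos: [426.2, 320.2, 285.9]
tool_rot: [0.0, 0.664, 0.748, -0.0]
ft_force: [-0.2, -1.0, -0.6]
gripper_width: 51.0
grasp_force: 0.0
```

```bash
python3 - <<'E'
from h import *
to([427,320.2,280],0.1)
a=manip.snapshot("scene")
cv2.imwrite("pics/s11.png",cv2.resize(a[90:260,100:300],None,fx=3.5,fy=3.5,interpolation=cv2.INTER_CUBIC))
E
```

```text
t=39.40 tcp [426.2 320.2 285.9] yaw 0.118 q6 0.52 w 51.0 F [-0.2 -1.  -0.6] g 0 | row [-0.1  0.8  5.9] spin 0.018
```

View pics/s11.png

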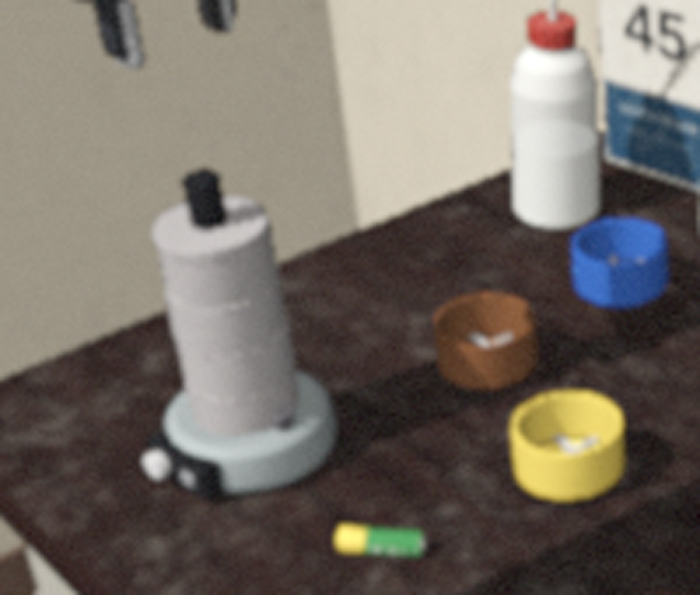

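The full stack is seated with the lid flush (knob at crop (203,195)), and the gripper is clear. I'll hand it in.

```bash
python3 -c "
from plant import manip
print(manip.job_done())"
```

```text
the job is handed in; nothing more can be done
None
```

I built the stack on the shaker's pan in order (fine, medium, coarse, lid). Each piece looked seated and upright in the last picture, with the gripper clear and no bystander touched, and I handed it in at about 39 s; no verdict came back.

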